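Complete the scrubby gift sets with matching balm jars

TASK

Finish the four gift sets: stand each low balm jar upright on the floor of the empty compartment of the tray whose face scrubby has the same colour as the jar's lid. Leave the tall lotion bottles standing where they are.

Things in the scene. Friction and masses are not known exactly. Their poses are not given: they have to be found in the camera images.
- jar_teal_center (a point): Balm jar with teal (dark blue-green) lid: a low, rigid round jar, 54 mm in diameter and 46 mm high, white below with the lid on top (straight-sided for gripping), 0.11 kg, loose, standing upright on the table. The point is its centre, 23 mm above its underside; z is its axis.
- jar_rose_center (a point): Balm jar with rose (deep magenta-pink) lid: a low, rigid round jar, 54 mm in diameter and 46 mm high, white below with the lid on top (straight-sided for gripping), 0.11 kg, loose, standing upright on the table. The point is its centre, 23 mm above its underside; z is its axis.
- jar_peach_center (a point): Balm jar with peach (pale orange-tan) lid: a low, rigid round jar, 54 mm in diameter and 46 mm high, white below with the lid on top (straight-sided for gripping), 0.11 kg, loose, standing upright on the table. The point is its centre, 23 mm above its underside; z is its axis.
- jar_lilac_center (a point): Balm jar with lilac (light bluish-violet) lid: a low, rigid round jar, 54 mm in diameter and 46 mm high, white below with the lid on top (straight-sided for gripping), 0.11 kg, loose, standing upright on the table. The point is its centre, 23 mm above its underside; z is its axis.
- tray_teal_place (a point): Centre of the empty front compartment (84 x 94 mm inside), on its floor, 5 mm above the table, of the tray with the teal (dark blue-green) crochet scrubby. Light wood tray, 193 (x) x 102 (y) mm, fixed; walls 4 mm thick, top 13 mm above the table; a partition separates the back compartment with the scrubby (89 mm wide, 45 high), its centre 95 mm away along +x, which points away from the robot; z up.
- tray_rose_place (a point): Centre of the empty front compartment (84 x 94 mm inside), on its floor, 5 mm above the table, of the tray with the rose (deep magenta-pink) crochet scrubby. Light wood tray, 193 (x) x 102 (y) mm, fixed; walls 4 mm thick, top 13 mm above the table; a partition separates the back compartment with the scrubby (89 mm wide, 45 high), its centre 95 mm away along +x, which points away from the robot; z up.
- tray_peach_place (a point): Centre of the empty front compartment (84 x 94 mm inside), on its floor, 5 mm above the table, of the tray with the peach (pale orange-tan) crochet scrubby. Light wood tray, 193 (x) x 102 (y) mm, fixed; walls 4 mm thick, top 13 mm above the table; a partition separates the back compartment with the scrubby (89 mm wide, 45 high), its centre 95 mm away along +x, which points away from the robot; z up.
- tray_lilac_place (a point): Centre of the empty front compartment (84 x 94 mm inside), on its floor, 5 mm above the table, of the tray with the lilac (light bluish-violet) crochet scrubby. Light wood tray, 193 (x) x 102 (y) mm, fixed; walls 4 mm thick, top 13 mm above the table; a partition separates the back compartment with the scrubby (89 mm wide, 45 high), its centre 95 mm away along +x, which points away from the robot; z up.
- bottle_teal_center (a point): Lotion bottle with teal (dark blue-green) cap: slender and white, 38 mm in diameter, 86 mm high with a narrow cap, 0.10 kg, loose, standing among the jars; not part of the job. The point is its centre, 43 mm above its underside.
- bottle_rose_center (a point): Lotion bottle with rose (deep magenta-pink) cap: slender and white, 38 mm in diameter, 86 mm high with a narrow cap, 0.10 kg, loose, standing among the jars; not part of the job. The point is its centre, 43 mm above its underside.
Mind the look-alikes: they are no part of the job. What is shaped like the part that bears bottle_teal_center but red is not meant.

How it is judged:
By the outcome, as a careful person would: the job done as asked, in the order asked, and still so for the second after the job is handed in, with the robot touching nothing.
It also fails if it takes over 93 s, if anything falls off the work surface, if the arm or the gripper's body presses on something with over 40 N, if the wrist force passes 120 N, or if a joint passes its speed limit or range.

ROBOT

A 6-joint arm with a two-finger parallel gripper is mounted at the origin on a cart in front of the work surface, level with it; the furniture and walls round the work are solid. World frame = base frame: x ahead of the robot, y to its left, z up, the work surface at z = 0. Lengths are in mm, angles in rad, forces in N, time in s.
With the tool pointing down it reaches from about 350 to 1000 mm from the base axis. Payload 7.1 kg.
Tool frame: the origin (TCP) lies at the very end of the fingers, on their centre line; the grasp point (between the pads) lies 19 mm behind it; z points along the fingers, y is the line along which they close (so a half turn about z gives the same grasp; the last joint's range is limited). The gripper opens to 85 mm and grips with 20 to 120 N. Pads are 22 mm wide; open, the fingers measure 114 mm over their backs; the gripper's body (76 mm by 85 mm) begins 54 mm behind the grasp point. The pads swing forward as they close: fully open they stand 13 mm farther back than shut.
Start: joints at [-1.263, 0.423, 1.63, -0, 1.089, -0.019], TCP at [200.651, -591.899, 231.319] pointing down, gripper open.
Joint ranges: [-3, 3], [-0.9, 2.11], [0.09, 2.58], [-1.31, 4.45], [0.11, 2.69], [-2.54, 2.54]. Speed limits (rad/s): [2.39, 2.39, 3.01, 3.14, 3.14, 3.14].

INTERFACE

Orientations are given as a unit quaternion [x, y, z, w].
In Python, from rig import * gives the robot as it stands.
- The arm moves only by the tool step_arm, never from a script. Its arguments are lists of equal length, an entry for each row: "delta_pos": the shift along the world's x, y, z each as a share of 0.04 m, from -1 to 1, a list of three; "delta_rot": the turn, a rotation vector about the world's x, y, z each as a share of 0.1 rad, from -1 to 1, a list of three; "grip": the opening, from -1 (shut) to 1 (fully open), so that 0 is half open. A call has 1 to 10 rows; each row shifts and turns the commanded pose from where the row before left it; what a row does not reach is not made up. A row lasts 1/12 s, in which the tool goes at most 41.7 mm and 7.16 degrees, less where a joint would pass 70% of its speed; a pose out of reach is approached as far as the arm can. A call with a number of a shift or a turn outside -1 to 1 is refused whole. A call with a gripper value outside its range is refused whole. The fingers move at their own pace and stop on an object; "force" is the grip in N (left out, the last holds). Time passes only in rows, so rows that do not move let the fingers close. It gives the time, the measured TCP pose, the force, the opening and the grip force at its end, in the units of the state.
- get_state(): the state, without advancing time (a new reading comes with each control period).
- snapshot(name): name is "scene" or "top" or "wrist"; returns the picture (384x512x3 uint8, blue, green, red); there is no depth.
- camera_params(name): a dict with "fx", "fy", "cx", "cy" (pixels), "R" (3x3) and "t" (3): a world point X has camera coordinates R X + t; the wrist camera has in their place "mount" (4x4, takes a point from camera to tool coordinates, whose origin is the TCP and whose axes are the flange's). Camera axes: x right, y down, z forward; pixel columns grow to the right and rows downward; lengths in mm; the calibration is good to about 2 mm. A picture is of the moment at which its call begins: read the wrist's pose just before it. camera_params takes no time and is no camera call.
- hand_in(): hands the job in; it is judged then, once.
Trained networks look in the newest picture that a camera, given by its name, has taken for a name from the list of things; names that differ only in an ending like _2 or _b are one class to them, and where a whole thing is asked for, a point or a joint stands for the part that bears it (a point fixed in the world has none). Each returns a list of dicts, best first, with "p" (0 to 1); they miss things now and then, are a little off and sometimes report something else, mostly with a low value. They report only what shows in the picture. A call takes as long as a camera call. They do not tell look-alikes from the thing itself.
- look_for(camera, name): "location" ([column, row] in pixels, amid what is visible of it).
- cut_out(camera, name): "mask" (384x512 bool, what is visible of it) and "location" ([column, row] in pixels, amid what is visible of it).
The state is a dict: "time_s": time; "q": joint angles; "joint_vel": joint speeds; "effort": joint torques, N m; "tcp_pos": TCP position; "tool_rot": TCP orientation; "wrist_force": force on the tool from outside, world axes, zero at the start; "moment": the same for the moment, N m; "finger_gap": finger opening in mm; "finger_force": force on a finger pad.
Only numpy, scipy, OpenCV 4.12 (cv2) and the standard library are available. Lean on these libraries where they do the work, as an engineer would, in place of code of your own. Each camera call takes 0.05 s, during which the arm holds its last target. There are 200 camera calls.

## Working session

There is one attempt and no reset: what is moved stays moved. The work goes in short steps, Python scripts to look and compute and a tool call to move; the robot and the scene stay as the last step left them, time stands still between calls to the robot, and variables do not carry over. Pictures are saved under pics/ and viewed, at most 14 in all, crops included, and the job is handed in when it is done.

Besides the shell and the picture viewer there is one more tool, called as name(argument=value, ...) on one line, values as JSON. step_arm: Moves the arm, as the interface text tells. Its arguments: {"type":"object","properties":{"delta_pos":{"type":"array","items":{"type":"array","items":{"type":"number"}}},"delta_rot":{"type":"array","items":{"type":"array","items":{"type":"number"}}},"grip":{"type":"array","items":{"type":"number"}},"force":{"type":"number"}},"required":["delta_pos","delta_rot","grip"]}

```bash
mkdir -p pics; cat > h.py <<'E'
from rig import *
import numpy as np, cv2
def ray(cam,uv,z):
    c=camera_params(cam); R=np.array(c["R"]);t=np.array(c["t"])
    d=R.T@np.array([(uv[0]-c["cx"])/c["fx"],(uv[1]-c["cy"])/c["fy"],1]); o=-R.T@t
    return (o+d*(z-o[2])/d[2])
E
python3 - <<'E'
from h import *
for c in("top","scene"):
    cv2.imwrite(f"pics/{c}0.png",snapshot(c))
s=get_state();print(s["time_s"],s["tcp_pos"],s["tool_rot"],s["finger_gap"])
c=camera_params("top");print(-np.array(c["R"]).T@c["t"],c["fx"])
for col in("teal","rose","peach","lilac"):
    for n,z in((f"jar_{col}_center",46),(f"tray_{col}_place",5)):
        print(n,[(np.round(r["location"]),round(r["p"],2),np.round(ray("top",r["location"],z))[:2]) for r in look_for("top",n)[:3]])
E
```

```text
0.1 [ 200.52499549 -591.44175848  230.61409873] [ 9.86676603e-01  1.62692353e-01 -9.24715670e-05 -6.86654529e-04] 85.25060715860205
[ 393.83190467   55.10274514 1287.64744439] 491.82725773341576
jar_teal_center [(array([358., 191.]), 0.72, array([ 603., -227.])), (array([158., 253.]), 0.71, array([442., 280.])), (array([211., 259.]), 0.56, array([428., 147.]))]
tray_teal_place [(array([177., 185.]), 0.6, array([624., 242.]))]
jar_rose_center [(array([334., 260.]), 0.83, array([ 425., -162.])), (array([299., 189.]), 0.64, array([607., -75.])), (array([209., 258.]), 0.22, array([432., 152.]))]
tray_rose_place [(array([360., 193.]), 0.63, array([ 603., -241.]))]
jar_peach_center [(array([252., 254.]), 0.54, array([440.,  44.]))]
tray_peach_place [(array([236., 186.]), 0.65, array([622.,  87.]))]
jar_lilac_center [(array([292., 256.]), 0.82, array([436., -57.]))]
tray_lilac_place [(array([298., 187.]), 0.75, array([620., -78.]))]
```

View pics/top0.png

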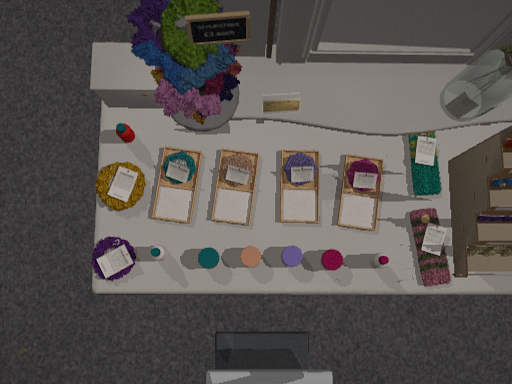

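View pics/scene0.png

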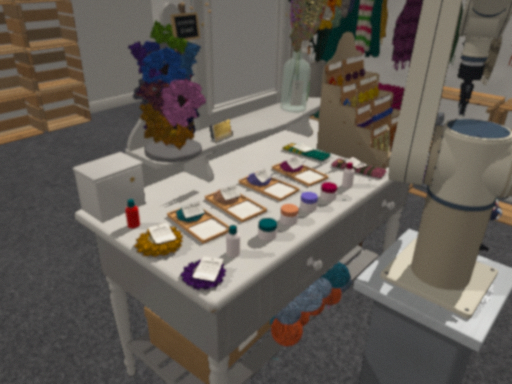

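Top view: jars, left to right, are teal (208,258), peach (251,257), lilac (291,256) and rose (332,260). Empty compartments are teal (173,204), peach (233,206), lilac (299,204) and rose (359,212). Some network hits are wrong: the teal jar hits are a bottle or tray, and the tray locations cover the whole tray. I'll segment around these pixels.

```bash
cat > m.py <<'E'
from h import *
im=cv2.imread("pics/top0.png"); hsv=cv2.cvtColor(im,cv2.COLOR_BGR2HSV).astype(int)
big=cv2.resize(im[130:300,130:400],None,fx=2.9,fy=2.9,interpolation=cv2.INTER_CUBIC)
def mark(p,c): cv2.circle(big,(int((p[0]-130+.5)*2.9),int((p[1]-130+.5)*2.9)),3,c,-1)
for n,(u,v) in dict(teal=(208,258),peach=(251,257),lilac=(291,256),rose=(332,260)).items():
    ref=hsv[v-2:v+3,u-2:u+3].reshape(-1,3).mean(0)
    m=((abs(hsv[...,0]-ref[0])<10)&(hsv[...,1]>.6*ref[1])&(hsv[...,2]>.5*ref[2])).astype(np.uint8)
    k,l,st,ce=cv2.connectedComponentsWithStats(m); i=l[v,u]
    mark(ce[i],(0,255,0)); print(n,"jar",st[i],ce[i].round(1),ray("top",ce[i],46).round())
for n,(u,v) in dict(teal=(173,204),peach=(233,206),lilac=(299,204),rose=(359,212)).items():
    s=hsv[...,1]; print("sat",s[v,u],hsv[v,u,2])
    m=((s<s[v,u]+25)&(hsv[...,2]>hsv[v,u,2]-25)).astype(np.uint8)
    w=np.zeros_like(m); w[v-26:v+27,u-26:u+27]=1
    k,l,st,ce=cv2.connectedComponentsWithStats(m*w,connectivity=4); i=l[v,u]
    r=cv2.minAreaRect(np.argwhere(l==i)[:,::-1].astype(np.float32))
    mark(r[0],(0,0,255)); print(n,"tray",st[i],ce[i].round(1),np.round(r[0],1),np.round(r[1],1),round(r[2]),ray("top",r[0],5).round())
cv2.imwrite("pics/m.png",big)
E
python3 m.py
```

```text
teal jar [198 248  21  20 328] [208.2 257.6] [432. 154.  46.]
peach jar [240 246  22  21 352] [250.3 256.2] [435.  49.  46.]
lilac jar [282 246  21  21 347] [291.7 255.8] [437. -55.  46.]
rose jar [322 250  21  20 337] [331.8 259.4] [ 428. -156.   46.]
sat 25 164
teal tray [155 186  37  35 986] [172.7 203.1] [172.9 203. ] [33.1 30.5] 8 [575. 252.   5.]
sat 25 163
peach tray [214 189  36  34 972] [231.3 205.1] [231.4 205. ] [32.1 30.4] 8 [571.  99.   5.]
sat 23 163
lilac tray [282 189  33  32 971] [298.5 204.7] [298.3 204.6] [32.5 30.2] 2 [573. -78.   5.]
sat 23 164
rose tray [340 194  34  34 949] [356.6 210.6] [357.1 210.6] [32.8 30. ] 8 [ 557. -233.    5.]
```

View pics/m.png

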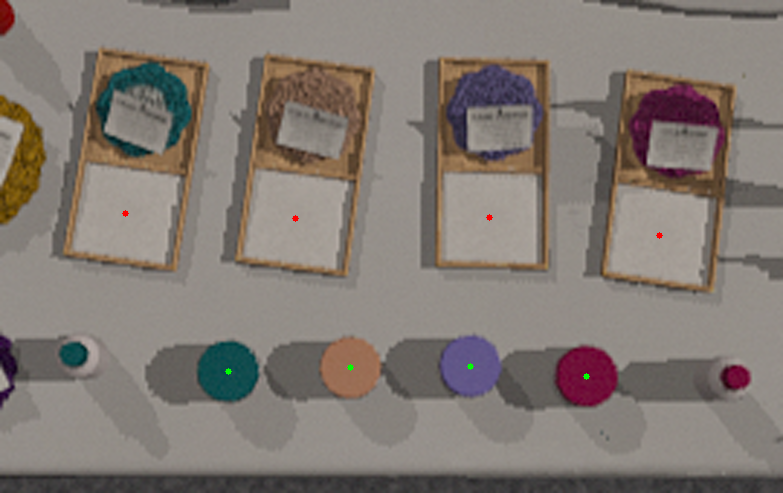

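The markers sit on the lid and compartment centres, and the sizes match the ones given. Starting with the rose jar, then lilac, peach and teal.

step_arm(delta_pos=[[0.475,0.9,-0.2],[0.475,0.9,-0.2],[0.475,0.9,-0.2],[0.475,0.9,-0.2],[0.475,0.9,-0.2],[0.475,0.9,-0.2],[0.475,0.9,-0.2],[0.475,0.9,-0.2],[0.475,0.9,-0.2],[0.475,0.9,-0.2]], delta_rot=[[0,0,-0.6],[0,0,-0.6],[0,0,-0.6],[0,0,-0.6],[0,0,-0.6],[0,0,-0.27],[0,0,0],[0,0,0],[0,0,0],[0,0,0]], grip=[1,1,1,1,1,1,1,1,1,1], force=40)

```text
time_s: 1.33
tcp_pos: [391.4, -230.3, 151.3]
tool_rot: [1.0, -0.0, 0.0, 0.0]
wrist_force: [0.3, -1.0, -0.1]
finger_gap: 85.0
finger_force: 0.0
```

step_arm(delta_pos=[[0.305,0.617,0],[0.305,0.617,0],[0.305,0.617,0],[0,0,0]], delta_rot=[[0,0,0],[0,0,0],[0,0,0],[0,0,0]], grip=[1,1,1,1])

```text
time_s: 1.67
tcp_pos: [428.9, -154.8, 151.5]
tool_rot: [1.0, 0.002, 0.001, -0.0]
wrist_force: [0.2, -0.8, -0.0]
finger_gap: 85.2
finger_force: 0.0
```

```bash
cat >> h.py <<'E'
from scipy.spatial.transform import Rotation as Rn
def wray(uv,z,s):
    c=camera_params("wrist"); M=np.array(c["mount"]); R=Rn.from_quat(s["tool_rot"]).as_matrix()
    d=R@M[:3,:3]@np.array([(uv[0]-c["cx"])/c["fx"],(uv[1]-c["cy"])/c["fy"],1]); o=R@M[:3,3]+s["tcp_pos"]
    return o+d*(z-o[2])/d[2]
E
python3 - <<'E'
from h import *
s=get_state();im=snapshot("wrist");cv2.imwrite("pics/w1.png",im);print(s["tcp_pos"])
for n in("jar_rose_center","jar_lilac_center"):
    for r in cut_out("wrist",n)[:2]:
        m=r["mask"]; ys,xs=np.nonzero(m); print(n,r["p"],r["location"],xs.min(),xs.max(),ys.min(),ys.max(),wray(r["location"],46,s).round())
E
```

```text
[ 428.92539162 -154.7841328   151.52153634]
jar_rose_center 0.73 [257.4, 183.7] 222 290 147 221 [ 434. -159.   46.]
jar_lilac_center 0.92 [128.4, 172.0] 86 169 136 211 [443. -64.  46.]
```

View pics/w1.png

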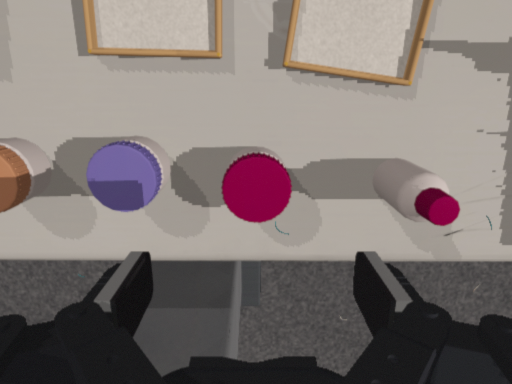

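The wrist view shows the rose lid at (257,188), within 3 mm of the top-camera fix, and the fingers straddle it in y. Descending and gripping.

step_arm(delta_pos=[[0.03,-0.05,-0.86],[0,0,-0.86],[0,0,-0.86],[0,0,-0.6],[0,0,-0.26],[0,0,0],[0,0,0],[0,0,0],[0,0,0],[0,0,0]], delta_rot=[[0,0,0],[0,0,0],[0,0,0],[0,0,0],[0,0,0],[0,0,0],[0,0,0],[0,0,0],[0,0,0],[0,0,0]], grip=[1,1,1,1,1,1,-1,-1,-1,-1], force=40)

```text
time_s: 2.65
tcp_pos: [429.5, -160.5, 15.4]
tool_rot: [1.0, -0.0, 0.001, 0.001]
wrist_force: [-1.7, -1.5, 3.4]
finger_gap: 52.9
finger_force: 41.5
```

step_arm(delta_pos=[[0,0,0],[0,0,0],[0,0,0]], delta_rot=[[0,0,0],[0,0,0],[0,0,0]], grip=[-1,-1,-1])

```text
time_s: 2.9
tcp_pos: [429.5, -160.5, 15.4]
tool_rot: [1.0, -0.0, 0.001, 0.001]
wrist_force: [-2.2, -1.9, 6.3]
finger_gap: 53.0
finger_force: 41.7
```

step_arm(delta_pos=[[0,0,0.6],[0,0,1],[0.8,-0.453,0],[0.8,-0.453,0],[0.8,-0.453,0],[0.8,-0.453,0],[0,0,0],[0,0,0]], delta_rot=[[0,0,0],[0,0,0],[0,0,0],[0,0,0],[0,0,0],[0,0,0],[0,0,0],[0,0,0]], grip=[-1,-1,-1,-1,-1,-1,-1,-1])

```text
time_s: 3.57
tcp_pos: [558.3, -233.4, 79.0]
tool_rot: [1.0, -0.0, 0.002, 0.001]
wrist_force: [-0.9, -0.3, -1.6]
finger_gap: 53.1
finger_force: 42.6
```

```bash
python3 - <<'E'
from h import *
cv2.imwrite("pics/w2.png",snapshot("wrist"))
E
```

```text
(no output)
```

View pics/w2.png

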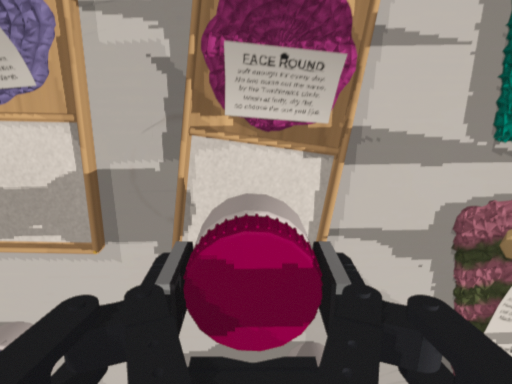

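The rose jar is held upright over the rose tray's empty compartment. Lowering and releasing.

step_arm(delta_pos=[[0,0,-0.8],[0,0,-0.4],[0,0,-0.16],[0,0,-0.08],[0,0,0],[0,0,0],[0,0,0],[0,0,0],[0,0,0]], delta_rot=[[0,0,0],[0,0,0],[0,0,0],[0,0,0],[0,0,0],[0,0,0],[0,0,0],[0,0,0],[0,0,0]], grip=[-1,-1,-1,-1,-1,-1,0.6,0.6,0.6])

```text
time_s: 4.37
tcp_pos: [556.6, -232.4, 20.6]
tool_rot: [1.0, -0.0, 0.0, 0.0]
wrist_force: [-0.4, -0.8, -0.2]
finger_gap: 68.5
finger_force: 0.0
```

step_arm(delta_pos=[[0,0,0.5],[0,0,1],[0,0,1],[0,0,0.8],[0,0,0]], delta_rot=[[0,0,0],[0,0,0],[0,0,0],[0,0,0],[0,0,0]], grip=[0.6,0.6,1,1,1])

```text
time_s: 4.78
tcp_pos: [560.4, -234.0, 159.2]
tool_rot: [1.0, -0.0, 0.005, 0.002]
wrist_force: [0.8, -0.5, -0.1]
finger_gap: 85.5
finger_force: 0.0
```

```bash
python3 - <<'E'
from h import *
s=get_state();cv2.imwrite("pics/w3.png",snapshot("wrist"));print(s["tcp_pos"])
E
```

```text
[ 560.35680697 -234.02976142  159.22807696]
```

View pics/w3.png

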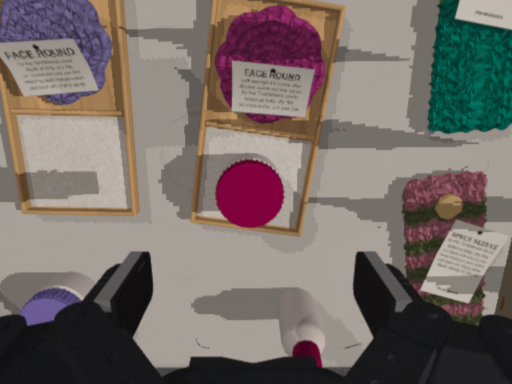

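```bash
python3 - <<'E'
from h import *
s=dict(get_state())
print("lid",wray((249.5,193.5),51,s),"corners z13",[wray(p,13,s).round() for p in((204,129),(313,139),(301,233),(194,219))])
s["tcp_pos"]=[428.9,-154.8,151.5];s["tool_rot"]=[1,0.002,.001,0]
print("rose",wray((257,187.5),46,s),"lilac",wray((125,177),46,s))
E
```

```text
lid [ 557.25606877 -232.23150887   51.        ] corners z13 [array([ 601., -195.,   13.]), array([ 593., -285.,   13.]), array([ 509., -278.,   13.]), array([ 522., -183.,   13.])]
rose [ 431.31068048 -158.89985132   46.        ] lilac [438.92788251 -60.86745205  46.        ]
```

The rose jar is centred to within a few mm: lid at (557,-232), compartment at (556,-235). Next is lilac.

step_arm(delta_pos=[[-0.508,0.729,0],[-0.508,0.729,0],[-0.508,0.729,0],[-0.508,0.729,0],[-0.508,0.729,0],[-0.508,0.729,0],[0,0,0],[0,0,0]], delta_rot=[[0,0,0],[0,0,0],[0,0,0],[0,0,0],[0,0,0],[0,0,0],[0,0,0],[0,0,0]], grip=[1,1,1,1,1,1,1,1])

```text
time_s: 5.5
tcp_pos: [432.7, -56.1, 151.3]
tool_rot: [1.0, 0.001, -0.001, -0.0]
wrist_force: [0.8, 0.2, 0.8]
finger_gap: 85.6
finger_force: 0.0
```

step_arm(delta_pos=[[0.13,-0.07,-0.9],[0,0,-0.9],[0,0,-0.9],[0,0,-0.5],[0,0,-0.21],[0,0,0],[0,0,0],[0,0,0],[0,0,0],[0,0,0]], delta_rot=[[0,0,0],[0,0,0],[0,0,0],[0,0,0],[0,0,0],[0,0,0],[0,0,0],[0,0,0],[0,0,0],[0,0,0]], grip=[1,1,1,1,1,1,-1,-1,-1,-1])

```text
time_s: 6.33
tcp_pos: [441.0, -60.5, 17.2]
tool_rot: [1.0, -0.0, 0.002, 0.0]
wrist_force: [-0.5, -1.0, 3.8]
finger_gap: 52.8
finger_force: 41.6
```

step_arm(delta_pos=[[0,0,0],[0,0,0]], delta_rot=[[0,0,0],[0,0,0]], grip=[-1,-1])

```text
time_s: 6.5
tcp_pos: [440.9, -60.5, 17.3]
tool_rot: [1.0, -0.0, 0.002, 0.0]
wrist_force: [-0.4, -0.8, 7.6]
finger_gap: 52.7
finger_force: 41.9
```

step_arm(delta_pos=[[0,0,0.6],[0,0,1],[0.82,-0.122,0],[0.82,-0.122,0],[0.82,-0.122,0],[0.82,-0.122,0],[0,0,0],[0,0,0],[0,0,0]], delta_rot=[[0,0,0],[0,0,0],[0,0,0],[0,0,0],[0,0,0],[0,0,0],[0,0,0],[0,0,0],[0,0,0]], grip=[-1,-1,-1,-1,-1,-1,-1,-1,-1])

```text
time_s: 7.25
tcp_pos: [570.0, -79.5, 79.9]
tool_rot: [1.0, -0.0, -0.0, -0.0]
wrist_force: [-0.5, -0.0, -0.8]
finger_gap: 52.8
finger_force: 42.9
```

Good; lower to about 22 (−57.5).

step_arm(delta_pos=[[0.04,0,-0.8],[0,0,-0.4],[0,0,-0.16],[0,0,-0.08],[0,0,0],[0,0,0],[0,0,0],[0,0,0],[0,0,0]], delta_rot=[[0,0,0],[0,0,0],[0,0,0],[0,0,0],[0,0,0],[0,0,0],[0,0,0],[0,0,0],[0,0,0]], grip=[-1,-1,-1,-1,-1,-1,0.6,0.6,0.6])

```text
time_s: 8.0
tcp_pos: [572.8, -79.7, 22.6]
tool_rot: [1.0, -0.0, 0.0, 0.0]
wrist_force: [0.3, -1.2, -0.7]
finger_gap: 68.2
finger_force: 0.0
```

step_arm(delta_pos=[[0,0,0.5],[0,0,1],[0,0,1],[0,0,0.8],[0,0,0]], delta_rot=[[0,0,0],[0,0,0],[0,0,0],[0,0,0],[0,0,0]], grip=[0.6,0.6,1,1,1])

```text
time_s: 8.42
tcp_pos: [576.7, -80.3, 161.0]
tool_rot: [1.0, -0.0, 0.006, 0.001]
wrist_force: [1.2, -0.1, 0.6]
finger_gap: 85.5
finger_force: 0.0
```

step_arm(delta_pos=[[-0.68,0.63,0],[-0.68,0.63,0],[-0.68,0.63,0],[-0.68,0.63,0],[-0.68,0.63,0],[0,0,0],[0,0,0]], delta_rot=[[0,0,0],[0,0,0],[0,0,0],[0,0,0],[0,0,0],[0,0,0],[0,0,0]], grip=[1,1,1,1,1,1,1])

```text
time_s: 9.0
tcp_pos: [435.2, 47.3, 154.1]
tool_rot: [1.0, 0.001, -0.0, 0.0]
wrist_force: [1.4, -1.1, 0.5]
finger_gap: 85.5
finger_force: 0.0
```

```bash
python3 - <<'E'
from h import *
s=get_state();im=snapshot("wrist");cv2.imwrite("pics/w4.png",im);print(s["tcp_pos"])
h=cv2.cvtColor(im,cv2.COLOR_BGR2HSV);c=h[188,257].astype(int);print(c)
for r in cut_out("wrist","jar_peach_center")[:2]: print(r["p"],r["location"],wray(r["location"],46,s))
E
```

```text
[435.17924086  47.26844406 154.07952916]
[ 12 128 173]
```

View pics/w4.png

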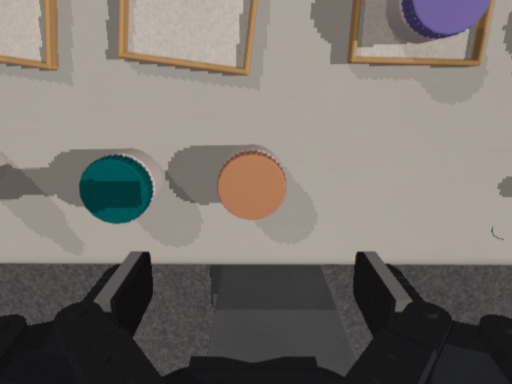

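The view shows the peach lid at (252,185), roughly under the gripper at (438,47), and the lilac jar seated in its tray at top right.

step_arm(delta_pos=[[0.08,-0.01,-0.9],[0,0,-0.9],[0,0,-0.9],[0,0,-0.5],[0,0,-0.26],[0,0,0],[0,0,0],[0,0,0],[0,0,0],[0,0,0]], delta_rot=[[0,0,0],[0,0,0],[0,0,0],[0,0,0],[0,0,0],[0,0,0],[0,0,0],[0,0,0],[0,0,0],[0,0,0]], grip=[1,1,1,1,1,1,-1,-1,-1,-1])

```text
time_s: 9.93
tcp_pos: [441.1, 45.9, 17.3]
tool_rot: [1.0, -0.0, 0.002, -0.0]
wrist_force: [0.1, -1.9, 4.6]
finger_gap: 52.8
finger_force: 41.6
```

step_arm(delta_pos=[[0,0,0],[0,0,0]], delta_rot=[[0,0,0],[0,0,0]], grip=[-1,-1])

```text
time_s: 10.1
tcp_pos: [441.1, 45.9, 17.3]
tool_rot: [1.0, -0.0, 0.002, -0.0]
wrist_force: [0.3, -2.5, 7.5]
finger_gap: 52.6
finger_force: 41.9
```

step_arm(delta_pos=[[0,0,0.6],[0,0,1],[0.8,0.323,0],[0.8,0.323,0],[0.8,0.323,0],[0.8,0.323,0],[0,0,0],[0,0,0],[0,0,0]], delta_rot=[[0,0,0],[0,0,0],[0,0,0],[0,0,0],[0,0,0],[0,0,0],[0,0,0],[0,0,0],[0,0,0]], grip=[-1,-1,-1,-1,-1,-1,-1,-1,-1])

```text
time_s: 10.85
tcp_pos: [566.7, 97.5, 79.9]
tool_rot: [1.0, 0.0, -0.0, 0.0]
wrist_force: [0.2, 0.2, -2.2]
finger_gap: 53.0
finger_force: 43.1
```

step_arm(delta_pos=[[0.08,0,-0.8],[0,0,-0.4],[0,0,-0.16],[0,0,-0.08],[0,0,0],[0,0,0],[0,0,0],[0,0,0],[0,0,0]], delta_rot=[[0,0,0],[0,0,0],[0,0,0],[0,0,0],[0,0,0],[0,0,0],[0,0,0],[0,0,0],[0,0,0]], grip=[-1,-1,-1,-1,-1,-1,0.6,0.6,0.6])

```text
time_s: 11.6
tcp_pos: [571.2, 97.6, 22.6]
tool_rot: [1.0, -0.0, 0.0, -0.0]
wrist_force: [0.6, -0.4, 0.4]
finger_gap: 68.1
finger_force: 0.0
```

step_arm(delta_pos=[[0,0,0.5],[0,0,1],[0,0,1],[0,0,0.8],[0,0,0]], delta_rot=[[0,0,0],[0,0,0],[0,0,0],[0,0,0],[0,0,0]], grip=[0.6,0.6,1,1,1])

```text
time_s: 12.02
tcp_pos: [575.1, 98.2, 161.0]
tool_rot: [1.0, -0.0, 0.006, -0.001]
wrist_force: [0.7, -0.1, 0.9]
finger_gap: 85.4
finger_force: 0.0
```

step_arm(delta_pos=[[-0.85,0.333,0],[-0.85,0.333,0],[-0.85,0.333,0],[-0.85,0.333,0],[0,0,0],[0,0,0],[0,0,0]], delta_rot=[[0,0,0],[0,0,0],[0,0,0],[0,0,0],[0,0,0],[0,0,0],[0,0,0]], grip=[1,1,1,1,1,1,1])

```text
time_s: 12.6
tcp_pos: [435.7, 151.1, 154.4]
tool_rot: [1.0, 0.0, 0.001, -0.0]
wrist_force: [-0.1, 0.5, 0.3]
finger_gap: 85.2
finger_force: 0.0
```

step_arm(delta_pos=[[0,0,-0.9],[0,0,-0.9],[0,0,-0.9],[0,0,-0.5],[0,0,-0.28],[0,0,0],[0,0,0],[0,0,0],[0,0,0],[0,0,0]], delta_rot=[[0,0,0],[0,0,0],[0,0,0],[0,0,0],[0,0,0],[0,0,0],[0,0,0],[0,0,0],[0,0,0],[0,0,0]], grip=[1,1,1,1,1,1,-1,-1,-1,-1])

```text
time_s: 13.43
tcp_pos: [436.4, 151.2, 16.5]
tool_rot: [1.0, -0.0, 0.002, -0.0]
wrist_force: [1.4, -1.1, 3.6]
finger_gap: 53.3
finger_force: 41.8
```

step_arm(delta_pos=[[0,0,0],[0,0,0]], delta_rot=[[0,0,0],[0,0,0]], grip=[-1,-1])

```text
time_s: 13.6
tcp_pos: [436.4, 151.2, 16.5]
tool_rot: [1.0, -0.0, 0.002, -0.0]
wrist_force: [0.1, -0.5, 7.6]
finger_gap: 52.6
finger_force: 42.1
```

step_arm(delta_pos=[[0,0,0.6],[0,0,1],[0.693,0.5,0],[0.693,0.5,0],[0.693,0.5,0],[0.693,0.5,0],[0.693,0.5,0],[0,0,0],[0,0,0],[0,0,0]], delta_rot=[[0,0,0],[0,0,0],[0,0,0],[0,0,0],[0,0,0],[0,0,0],[0,0,0],[0,0,0],[0,0,0],[0,0,0]], grip=[-1,-1,-1,-1,-1,-1,-1,-1,-1,-1])

```text
time_s: 14.43
tcp_pos: [572.6, 250.5, 79.0]
tool_rot: [1.0, 0.0, -0.001, 0.0]
wrist_force: [-0.0, -0.3, -1.6]
finger_gap: 52.7
finger_force: 43.1
```

step_arm(delta_pos=[[0.04,0,-0.8],[0,0,-0.4],[0,0,-0.16],[0,0,-0.08],[0,0,0],[0,0,0],[0,0,0],[0,0,0],[0,0,0]], delta_rot=[[0,0,0],[0,0,0],[0,0,0],[0,0,0],[0,0,0],[0,0,0],[0,0,0],[0,0,0],[0,0,0]], grip=[-1,-1,-1,-1,-1,-1,0.6,0.6,0.6])

```text
time_s: 15.18
tcp_pos: [575.4, 250.9, 21.9]
tool_rot: [1.0, -0.0, 0.0, -0.0]
wrist_force: [-0.4, -0.7, -0.5]
finger_gap: 68.4
finger_force: 0.0
```

step_arm(delta_pos=[[0,0,0.5],[0,0,1],[0,0,1],[0,0,1],[-1,0,0],[-1,0,0],[-1,0,0],[-1,0,0],[0,0,0],[0,0,0]], delta_rot=[[0,0,0],[0,0,0],[0,0,0],[0,0,0],[0,0,0],[0,0,0],[0,0,0],[0,0,0],[0,0,0],[0,0,0]], grip=[0.6,0.6,0.6,0.6,0.6,0.6,0.6,0.6,0.6,0.6])

```text
time_s: 16.02
tcp_pos: [413.2, 250.7, 161.7]
tool_rot: [1.0, 0.001, -0.0, 0.0]
wrist_force: [-0.3, -0.6, 0.7]
finger_gap: 68.6
finger_force: 0.0
```

```bash
python3 - <<'E'
from h import *
im=snapshot("top");cv2.imwrite("pics/t2.png",cv2.resize(im[120:310,90:410],None,fx=2.5,fy=2.5,interpolation=cv2.INTER_CUBIC))
im=snapshot("scene");cv2.imwrite("pics/s2.png",cv2.resize(im[130:300,130:400],None,fx=2.9,fy=2.9))
E
```

```text
(no output)
```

View pics/t2.png

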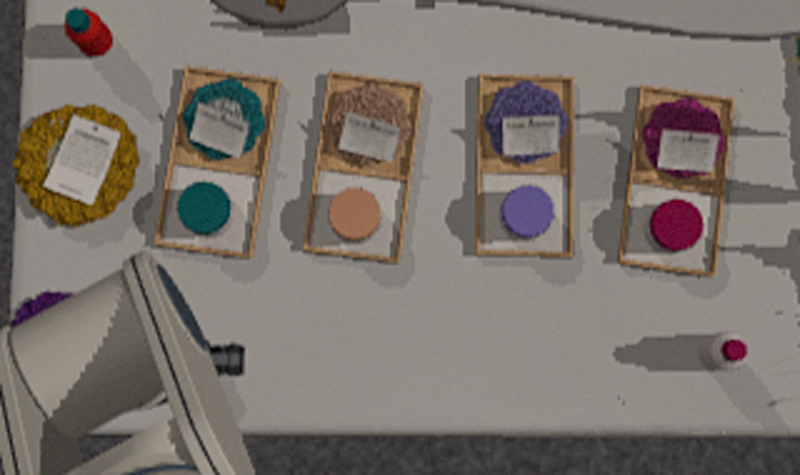

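View pics/s2.png

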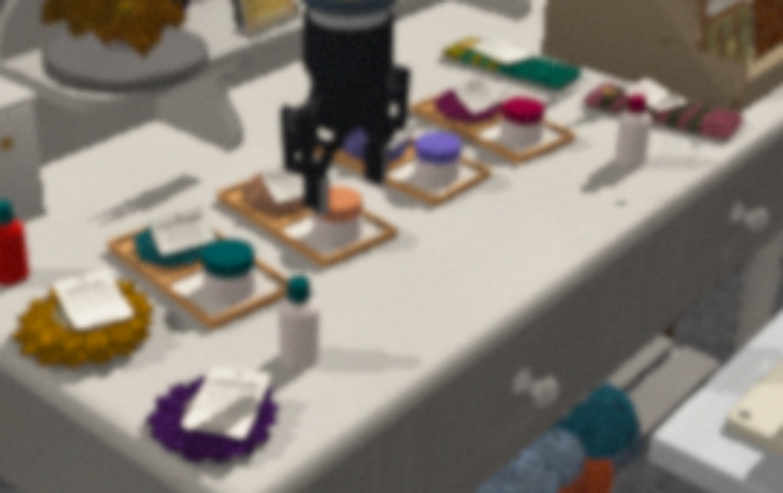

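All four jars stand upright in the compartments that match their lids, both bottles are still standing, and the arm is clear. Handing in.

```bash
python3 -c "
from rig import *
print(hand_in())"
```

```text
the job is handed in; nothing more can be done
None
```

All four balm jars stand upright in the trays matching their lid colours, the lotion bottles are untouched, and the job was handed in after about 16 s of robot time; no verdict came back.

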